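Park the brush tray and click the shelf stop into its catch

TASK

Push the steel tray along the slatted shelf until it sits square against the wooden fence, with the brush left lying in it. Then push the orange stop along its rail towards the tray until it clicks into the notch at the yellow flag, so the tray stays penned in, and leave it there. Only push with the fingertips: pick nothing up, and leave the jars and the yellow trim tool alone.

Things in the scene. Friction and masses are not known exactly. Their poses are not given: they have to be found in the camera images.
- shelf: Teak slatted deck, fixed, 260 mm deep (its x) by 600 mm long (its y), top 40 mm above the bench; origin on the bench under its centre, z up; turned up to 0.2 rad, with all on it. An aluminium rail, 24 mm wide, top 58 mm above the bench, runs along y on the line x = +80 mm, from y = -280 to +190 mm.
- fence_face (a point): Point on the fence's face, 15 mm above the deck (shelf x -20, y +200 mm). The fence is a fixed teak board across the deck, facing the shelf's -y, 16 mm thick, shelf x -130 to +60 mm, top 90 mm above the bench.
- tray: Loose open stainless steel tray, 120 (its x) by 150 (its y) by 30 mm high, walls 3 mm, about 0.35 kg; origin under its centre on the deck. Stands 30 to 70 mm short of the fence, turned up to 0.12 rad to the shelf; a 120 mm side faces the fence. It is pushed to the shelf's +y; home, its centre lies 75 mm from the fence face. Slides at a few newtons.
- tray_center (a point): Centre of the tray, 15 mm above the deck.
- stop_mark (a point): Middle of the top of the orange stop's head (white index line), 105 mm above the bench. The head, 44 (shelf x) by 40 (shelf y) by 41 mm high, slides on the rail. A low arm, 12 mm wide, 48 to 64 mm above the bench, reaches from it towards the tray's side of the rail, 117 mm from the mark to shelf -x, its front 20 mm ahead (+y) of the mark. Starts 120 to 200 mm -y of the shelf's centre.
- stop_push (a point): Centre of the stop's rear (-y) face, 44 mm wide, to be pushed towards the shelf's +y; 20 mm behind the mark, 84.5 mm above the bench. The face spans 64 to 105 mm above the bench; the rail below it is at 58 mm.
- stop (a joint): Travel of the stop along the rail (m), grows towards the fence (shelf's +y), 0 at the far end from the fence, 0.33 at the other end. Sliding friction about 1 N.
- catch: Catch clip fixed on the rail; origin on the rail's line at deck height, at the notch; axes as the shelf's. Two ridges, 3.5 mm high, cross the rail 10 mm either side of the notch along y. With the stop home its mark is level with this origin along y. Pushing on hard (over about 8 N) carries the stop over the second ridge and out; it can be pushed back from the other side.
- catch_notch (a point): The notch, on the rail's top, 18 mm above the deck. A sprung roller under the stop's mark rides over the first ridge: resistance rises from 1 N to about 8 N, beginning some 20 mm before the notch, then falls away to the crest 10 mm before it; a few mm past the crest the roller drops and draws the stop the last 6 mm or so home by itself.
- catch_flag (a point): Top of the yellow flag (8 by 14 mm, 50 mm tall over the deck) that marks the notch, beside the rail, 50 mm from the rail's line towards the shelf's +x.
- brush: Small orange detailing brush, 110 mm long, lying in the tray along the shelf's y; stays there.
- jar_a: Empty amber glass jar with a dark cap, 56 mm across, 75 mm tall, on the front of the deck by the end away from the fence; bystander, origin under its centre.
- jar_b: The same kind of jar, behind the fence; bystander.
- trim_tool: Yellow plastic trim tool, about 143 mm long, 28 mm wide, 8 mm thick, lying along the front edge of the deck; bystander.
Mind the look-alikes: they are no part of the job. Of the things that look like the tray, the larger one is meant. Of the things that look like the brush, the smaller one is meant.

How it is judged:
By the outcome, as a careful person would: the job done as asked, in the order asked, and still so for the second after the job is handed in, with the robot touching nothing.
It also fails if it takes over 67 s, if anything falls off the work surface, if the arm or the gripper's body presses on something with over 40 N, if the wrist force passes 120 N, or if a joint passes its speed limit or range.

ROBOT

A 6-joint arm with a two-finger parallel gripper is mounted at the origin on the work surface. World frame = base frame: x ahead of the robot, y to its left, z up, the work surface at z = 0. Lengths are in m, angles in rad, forces in N, time in s.
With the tool pointing down it reaches from about 0.3 to 0.825 m from the base axis. Payload 5.4 kg.
Tool frame: the origin (TCP) lies at the very end of the fingers, on their centre line; the grasp point (between the pads) lies 19 mm behind it; z points along the fingers, y is the line along which they close (so a half turn about z gives the same grasp; the last joint's range is limited). The gripper opens to 92 mm and grips with 3 to 60 N. Pads are 20 mm wide; open, the fingers measure 128 mm over their backs; the gripper's body (75 mm by 189 mm) begins 69 mm behind the grasp point.
Start: joints at [-1.395, 0.158, 1.597, -0, 1.386, -0.21], TCP at [0.216, -0.533, 0.215] pointing down, gripper open.
Joint ranges: [-2.91, 2.91], [-0.94, 2.29], [0.18, 2.7], [-1.29, 4.43], [0.17, 2.64], [-3, 3]. Speed limits (rad/s): [2.57, 2.57, 3.14, 3.14, 3.14, 3.14].

INTERFACE

Orientations are given as a unit quaternion [x, y, z, w].
In Python, from station import bot gives the robot as it stands. The module is installed in compiled form; this text tells all that it offers.
- The arm moves only by the tool jog_arm, never from a script. Its argument "plan" is a list that holds one entry, the list of rows, each a list of 7 numbers: the turn, a rotation vector about the tool's x, y, z as a fraction of full scale, then the shift along the tool's x, y, z as a fraction of full scale, then the closure in counts, from 0 (fully open) to 255 (shut). A call has 1 to 12 rows; each row shifts and turns the commanded pose from where the row before left it, along the tool's axes as they then stand; what a row does not reach is not made up. Full scale, the value 1, is 20 mm for a shift and 6 degrees for a turn. A row lasts 1/12 s, in which the tool goes at most 41.7 mm and 7.16 degrees, less where a joint would pass 70% of its speed; a pose out of reach is approached as far as the arm can. A call with a number of a shift or a turn outside -1 to 1 is refused whole. A call with a gripper value outside its range is refused whole. The fingers move at their own pace and stop on an object; "squeeze" is the grip in N (left out, the last holds). Time passes only in rows, so rows that do not move let the fingers close. It gives the time, the measured TCP pose, the force, the opening and the grip force at its end, in the units of the state.
- bot.get_state(): the state, without advancing time (a new reading comes with each control period).
- bot.camera(name): name is "scene" or "top" or "wrist"; returns (picture, depth): 480x640x3 uint8, blue, green, red; 480x640 float32, m along the optical axis (not along the pixel's ray), 0 where there is no reading.
- bot.camera_model(name): a dict with "mtx" (3x3 intrinsics, pixels), "dist_coeffs" ([k1, k2, p1, p2, k3] as OpenCV has them; the pictures are not rectified), "view" (4x4, takes a point from world to camera coordinates). Camera axes: x right, y up, looking along -z (the intrinsics and any distortion apply to the point x, -y, -z); pixel columns grow to the right and rows downward; lengths in m; the calibration is good to about 2 mm. A picture is of the moment at which its call begins: read the wrist's pose just before it. camera_model takes no time and is no camera call; for the wrist camera it gives the pose at the moment of the call.
- bot.close_job(): hands the job in; it is judged then, once.
The state is a dict: "t": time; "joints": joint angles; "joint_vel": joint speeds; "effort": joint torques, N m; "eef_pos": TCP position; "tcp_rot": TCP orientation; "ft_force": force on the tool from outside, world axes, zero at the start; "torque": the same for the moment, N m; "grip_width": finger opening in m; "grip_force": force on a finger pad.
Only numpy, scipy, OpenCV 4.12 (cv2) and the standard library are available. Lean on these libraries where they do the work, as an engineer would, in place of code of your own. Each camera call takes 0.05 s, during which the arm holds its last target. There are 200 camera calls.

## Working session

There is one attempt and no reset: what is moved stays moved. The work goes in short steps, Python scripts to look and compute and a tool call to move; the robot and the scene stay as the last step left them, time stands still between calls to the robot, and variables do not carry over. Pictures are saved under pics/ and viewed, at most 10 in all, crops included, and the job is handed in when it is done.

Besides the shell and the picture viewer there is one more tool, called after "Call:" as a command line: name --argument value ..., lists and objects as JSON in quotes. jog_arm: Moves the arm, as the interface text tells. Shift numbers are shares of 20 mm and turn numbers shares of 6 degrees, none past 1 either way. Its arguments: {"type":"object","properties":{"plan":{"type":"array","items":{"type":"array","items":{"type":"array","items":{"type":"number"}}}},"squeeze":{"type":"number"}},"required":["plan"]}

```bash
mkdir -p pics; cat > h.py <<'E'
import numpy as np,cv2
from station import bot
def ray2w(name,px,z=None,depth=None,model=None):
    m=model or bot.camera_model(name);K=np.array(m["mtx"]);d=np.array(m["dist_coeffs"]);V=np.array(m["view"])
    u=cv2.undistortPoints(np.array(px,float).reshape(-1,1,2),K,d).reshape(-1,2)
    R=V[:3,:3];c=-R.T@V[:3,3]
    out=[]
    for i,(a,b) in enumerate(u):
        r=R.T@np.array([a,-b,-1])
        if depth is not None:
            x,y=map(int,np.round(px[i])); s=np.median([v for v in depth[y-1:y+2,x-1:x+2].ravel() if v>0] or [0])
        else: s=((z[i] if np.ndim(z) else z)-c[2])/r[2]
        out.append(c+s*r)
    return np.array(out)
E
python3 - <<'E'
from h import *
import json
for n in("top","scene"):
    p,d=bot.camera(n);cv2.imwrite(f"pics/{n}0.png",p);np.save(f"{n}0.npy",d)
    m=bot.camera_model(n);print(n,np.round(np.array(m["view"]),3).tolist())
print(bot.get_state())
E
```

```text
top [[0.029, -1.0, 0.009, 0.089], [0.999, 0.03, 0.021, -0.514], [-0.021, 0.008, 1.0, -0.874], [0.0, 0.0, 0.0, 1.0]]
scene [[-0.813, 0.582, 0.006, 0.354], [-0.385, -0.546, 0.744, 0.185], [0.436, 0.603, 0.668, -1.487], [0.0, 0.0, 0.0, 1.0]]
{'t': 0.1, 'joints': array([-1.39508327e+00,  1.58997833e-01,  1.59806927e+00, -4.88150733e-06,
        1.38622226e+00, -2.10117168e-01]), 'joint_vel': array([-0.00078628, -0.00131508, -0.00291576,  0.00034566, -0.0019493 ,
        0.00059127]), 'effort': array([-1.38818166e-03, -3.86503243e+01, -3.22961104e+01,  7.02069537e-02,
        3.38770263e-02, -4.42148018e-05]), 'eef_pos': array([ 0.21625876, -0.53217918,  0.2137293 ]), 'tcp_rot': array([ 9.81449079e-01,  1.91721116e-01,  1.21941587e-05, -8.48270176e-04]), 'ft_force': array([-1.17499585, -0.45109522, -0.38080324]), 'torque': array([0.03422738, 0.02869269, 0.03121629]), 'grip_force': 0.0, 'grip_width': 0.09199037463501472}
```

View pics/top0.png

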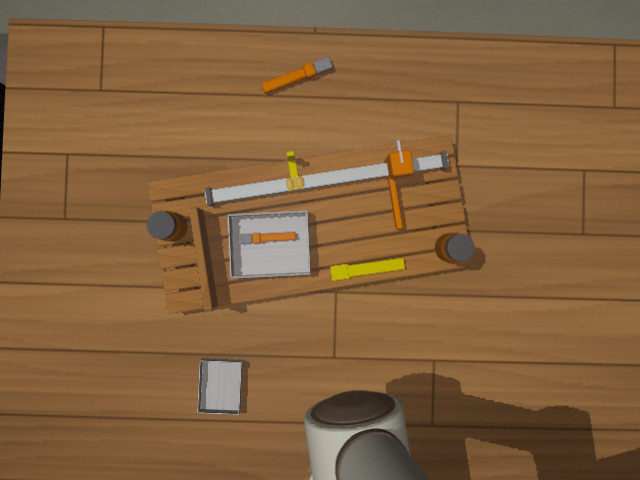

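View pics/scene0.png

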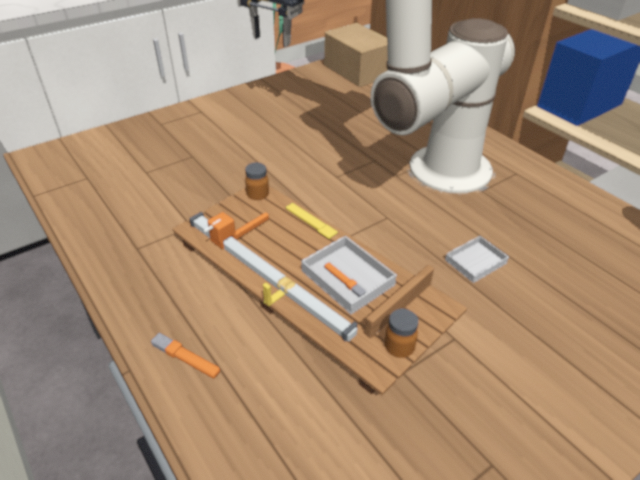

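The top picture shows the deck with the tray at (270,245), fence at (203,260), stop head at (401,162) with its arm down to (398,228), and the flag at (291,153). 
- **Tray:** the candidates are (270,245) on the deck and (221,387) on the bench. The deck one is larger and holds the brush, so it fits. 
- **Brush:** the candidates are (270,238) in the tray and (297,75) on the bench. The one in the tray is smaller, so it fits.

I'll confirm both in a crop.

```bash
python3 - <<'E'
import cv2
p=cv2.imread("pics/top0.png")[130:325,145:480]
cv2.imwrite("pics/crop1.png",cv2.resize(p,None,fx=2.385,fy=2.385,interpolation=cv2.INTER_CUBIC))
E
```

```text
(no output)
```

View pics/crop1.png

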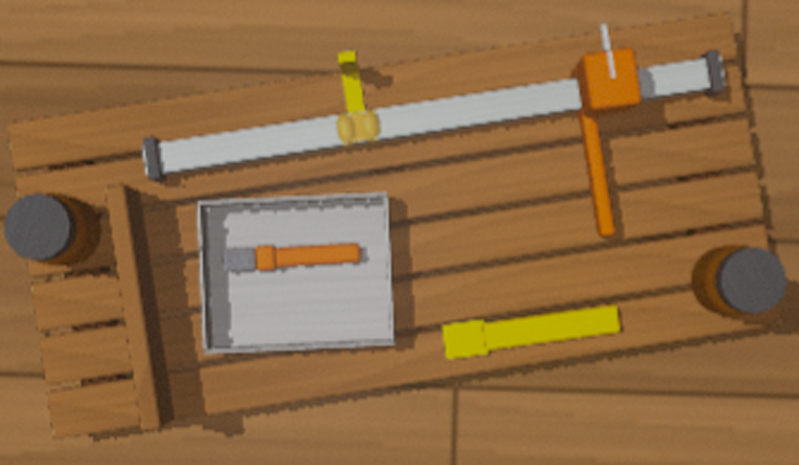

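The crop confirms both: the larger tray, with the small brush in it, spans crop (199,202) to (393,352), and the stop head is at (610,80). The notch is at (358,127). Next I'll compute the geometry.

```bash
python3 - <<'E'
from h import *
P={'railL':(152,158,.058),'railR':(715,72,.058),'fF1':(129,187,.09),'fF2':(159,428,.09),'flag':(347,57,.09),'notch':(358,127,.06),
'h1':(582,57,.105),'h2':(632,48,.105),'h3':(638,103,.105),'h4':(590,111,.105),
't1':(199,202,.07),'t2':(386,194,.07),'t3':(393,345,.07),'t4':(205,352,.07),'armtip':(607,235,.064),'trim':(445,340,.048),'dk1':(8,125,.04),'dk2':(730,13,.04)}
px=[(a/2.388+145,b/2.388+130) for a,b,_ in P.values()]
W=dict(zip(P,ray2w("top",px,z=[v[2] for v in P.values()])))
d=np.load("top0.npy")
D=dict(zip(P,ray2w("top",px,depth=d)))
v=W['railL']-W['railR'];th=np.arctan2(-v[0],v[1]);print("th",th, np.arctan2(-(W['dk1']-W['dk2'])[0],(W['dk1']-W['dk2'])[1]),"raillen",np.linalg.norm(v))
f=W['fF1']-W['fF2'];print("fence ang",np.arctan2(f[1],f[0]))
for a,b in(('t1','t4'),('t2','t3')):
    g=W[a]-W[b];print("tray ang",np.arctan2(g[1],g[0]),np.linalg.norm(g[:2]))
ex=np.array([np.cos(th),np.sin(th)]);ey=np.array([-np.sin(th),np.cos(th)])
mid=(W['railL']+W['railR'])[:2]/2
# rail centre = (80,-45)mm
O=mid-.08*ex+.045*ey
print("O",O,ex,ey)
for k in P: 
    q=W[k][:2]-O;print(k,np.round(W[k],4),"shelf",np.round([q@ex,q@ey],4),"zdepth",np.round(D[k][2],3))
E
```

```text
th 0.18303480917007042 0.18579577162617678 raillen 0.4550138258903227
fence ang 0.158208542051859
tray ang 0.0734458167127297 0.1174349982231214
tray ang 0.076195180686959 0.11839665216624393
O [0.53983122 0.11704789] [0.98329584 0.18201452] [-0.18201452  0.98329584]
railL [0.5853 0.3111 0.058 ] shelf [0.08   0.1825] zdepth 0.065
railR [ 0.6681 -0.1363  0.058 ] shelf [ 0.08   -0.2725] zdepth 0.062
fF1 [0.559  0.3201 0.09  ] shelf [0.0558 0.1962] zdepth 0.04
fF2 [0.3761 0.2909 0.09  ] shelf [-0.1293  0.2008] zdepth 0.001
flag [0.6638 0.1567 0.09  ] shelf [0.1292 0.0164] zdepth 0.09
notch [0.6147 0.148  0.06  ] shelf [0.0792 0.0168] zdepth 0.059
h1 [ 0.6662 -0.0213  0.105 ] shelf [ 0.0991 -0.159 ] zdepth 0.095
h2 [ 0.6743 -0.0589  0.105 ] shelf [ 0.1002 -0.1975] zdepth 0.04
h3 [ 0.6327 -0.0645  0.105 ] shelf [ 0.0583 -0.1954] zdepth 0.103
h4 [ 0.6255 -0.0284  0.105 ] shelf [ 0.0578 -0.1586] zdepth 0.091
t1 [0.5505 0.2702 0.07  ] shelf [0.0384 0.1486] zdepth 0.039
t2 [0.5612 0.124  0.07  ] shelf [0.0223 0.0029] zdepth 0.041
t3 [0.4431 0.1149 0.07  ] shelf [-0.0955  0.0155] zdepth 0.041
t4 [0.4334 0.2616 0.07  ] shelf [-0.0784  0.1615] zdepth 0.055
armtip [ 0.5345 -0.0517  0.064 ] shelf [-0.0359 -0.1649] zdepth 0.064
trim [0.447  0.0734 0.048 ] shelf [-0.0992 -0.026 ] zdepth 0.043
dk1 [0.6107 0.4334 0.04  ] shelf [0.1273 0.2982] zdepth 0.001
dk2 [ 0.7209 -0.153   0.04  ] shelf [ 0.1289 -0.2985] zdepth 0.0
```

Call:
jog_arm --plan '[[[0, 0, -1, 0, 0, 0, 133], [0, 0, -1, 0, 0, 0, 133], [0, 0, -1, 0, 0, 0, 133], [0, 0, -1, 0, 0, 0, 133], [0, 0, -1, 0, 0, 0, 133], [0, 0, -1, 0, 0, 0, 133], [0, 0, -1, 0, 0, 0, 133], [0, 0, -1, 0, 0, 0, 133], [0, 0, -1, 0, 0, 0, 133], [0, 0, -1, 0, 0, 0, 133], [0, 0, -1, 0, 0, 0, 133], [0, 0, -1, 0, 0, 0, 133]]]'

```text
t: 1.1
eef_pos: [0.2163, -0.5323, 0.214]
tcp_rot: [0.679, 0.734, 0.0, -0.0]
ft_force: [-0.1, -0.2, 0.6]
grip_width: 0.0439
grip_force: 0.0
```

Call:
jog_arm --plan '[[[0, 0, -1, 1, 0.75, 0, 133], [0, 0, -0.07, 1, 0.75, 0, 133], [0, 0, 0, 1, 0.75, 0, 133], [0, 0, 0, 1, 0.75, 0, 133], [0, 0, 0, 1, 0.75, 0, 133], [0, 0, 0, 1, 0.75, 0, 133], [0, 0, 0, 1, 0.75, 0, 133], [0, 0, 0, 1, 0.75, 0, 133], [0, 0, 0, 1, 0.75, 0, 133], [0, 0, 0, 1, 0.75, 0, 133], [0, 0, 0, 1, 0.75, 0, 133], [0, 0, 0, 1, 0.75, 0, 133]]]'

```text
t: 2.1
eef_pos: [0.3522, -0.264, 0.2142]
tcp_rot: [0.639, 0.769, 0.0, -0.0]
ft_force: [0.4, -0.4, -0.3]
grip_width: 0.0442
grip_force: 0.0
```

```bash
cat >> h.py <<'E'
th=.1835;ex=np.array([np.cos(th),np.sin(th)]);ey=np.array([-np.sin(th),np.cos(th)]);O=np.array([.5398,.1170])
def where(tx=None):
    from scipy.spatial.transform import Rotation as R
    s=bot.get_state();p=s['eef_pos'];M=R.from_quat(s['tcp_rot']).as_matrix();q=p[:2]-O
    print("t",round(s['t'],2),"shelf",np.round([q@ex,q@ey,p[2]],4),"yaw err deg",round(np.degrees(np.arctan2(M[1,1],M[0,1])-th),2),"tilt",np.round(M[:,2],3),"F",np.round(s['ft_force'],1),"Fy",round(s['ft_force'][:2]@ey,1),"w",round(s['grip_width'],4))
    if tx is not None: print("rows units x,y,z:",np.round(M.T@(np.append(O+tx[0]*ex+tx[1]*ey,tx[2])-p)/.02,2))
E
python3 -c "
from h import *
where((-.032,-.045,.214))"
```

```text
t 2.1 shelf [-0.2539 -0.3404  0.2142] yaw err deg -0.0 tilt [-0.     0.001 -1.   ] F [ 0.4 -0.4 -0.3] Fy -0.4 w 0.0442
rows units x,y,z: [14.77 11.1   0.02]
```

Call:
jog_arm --plan '[[[0, 0, 0, 1, 0.75, 0, 133], [0, 0, 0, 1, 0.75, 0, 133], [0, 0, 0, 1, 0.75, 0, 133], [0, 0, 0, 1, 0.75, 0, 133], [0, 0, 0, 1, 0.75, 0, 133], [0, 0, 0, 1, 0.75, 0, 133], [0, 0, 0, 1, 0.75, 0, 133], [0, 0, 0, 1, 0.75, 0, 133], [0, 0, 0, 1, 0.75, 0, 133], [0, 0, 0, 1, 0.75, 0, 133], [0, 0, 0, 1, 0.75, 0, 133], [0, 0, 0, 1, 0.75, 0, 133]]]'

```text
t: 3.1
eef_pos: [0.4853, 0.0048, 0.2142]
tcp_rot: [0.639, 0.769, -0.0, -0.0]
ft_force: [-0.2, -1.1, -0.2]
grip_width: 0.0441
grip_force: 0.0
```

Call:
jog_arm --plan '[[[0, 0, 0, 1, 0.75, 0, 133], [0, 0, 0, 1, 0.75, 0, 133], [0, 0, 0, 0.75, 0.6, 0, 133], [0, 0, 0, 0, 0, 1, 133], [0, 0, 0, 0, 0, 1, 133], [0, 0, 0, 0, 0, 1, 133], [0, 0, 0, 0, 0, 1, 133], [0, 0, 0, 0, 0, 1, 133], [0, 0, 0, 0, 0, 1, 133], [0, 0, 0, 0, 0, 1, 133], [0, 0, 0, 0, 0, 0, 133]]]'

```text
t: 4.02
eef_pos: [0.5127, 0.0656, 0.0702]
tcp_rot: [0.639, 0.769, -0.002, -0.004]
ft_force: [-0.6, 0.2, 0.1]
grip_width: 0.0441
grip_force: 0.0
```

```bash
python3 -c "
from h import *
where((-.032,-.045,.053))
p,d=bot.camera('wrist');cv2.imwrite('pics/w1.png',p)"
```

```text
t 4.02 shelf [-0.036  -0.0456  0.0702] yaw err deg 0.01 tilt [-0.009  0.001 -1.   ] F [-0.6  0.2  0.1] Fy 0.3 w 0.0441
rows units x,y,z: [0.03 0.21 0.86]
```

View pics/w1.png

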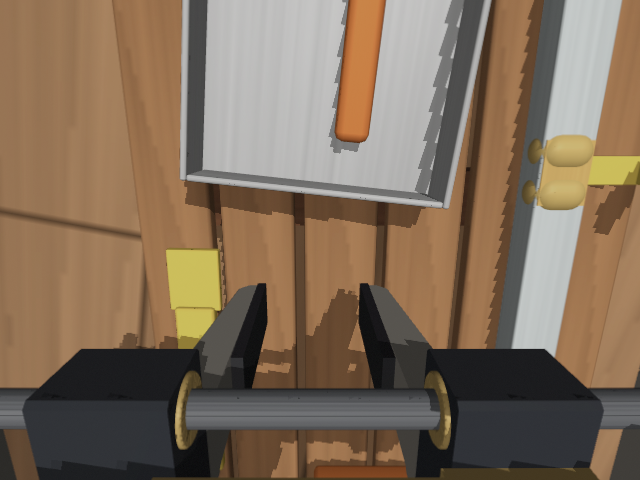

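The tray's rear edge runs from (183,180) to (447,205). The fingers are centred behind it, and the trim tool at (193,280) is clear. I'll lower a little and push.

Call:
jog_arm --plan '[[[0, 0, 0, 0, 0.2, 0.75, 133], [0, 0, 0, 0.5, 0, 0, 133], [0, 0, 0, 0.5, 0, 0, 133], [0, 0, 0, 0.3, 0, 0, 133], [0, 0, 0, 0.25, 0, 0, 133], [0, 0, 0, 0.25, 0, 0, 133], [0, 0, 0, 0.25, 0, 0, 133], [0, 0, 0, 0.25, 0, 0, 133], [0, 0, 0, 0.25, 0, 0, 133], [0, 0, 0, 0.25, 0, 0, 133], [0, 0, 0, 0.25, 0, 0, 133], [0, 0, 0, 0, 0, 0, 133]]]'

```text
t: 5.07
eef_pos: [0.5094, 0.1268, 0.0599]
tcp_rot: [0.639, 0.769, 0.0, 0.0]
ft_force: [0.3, -1.1, 0.5]
grip_width: 0.0437
grip_force: 0.6
```

```bash
python3 -c "
from h import *
where((-.032,.036,.055))"
```

```text
t 5.07 shelf [-0.0281  0.0151  0.0599] yaw err deg 0.04 tilt [ 0.001  0.    -1.   ] F [ 0.3 -1.1  0.5] Fy -1.1 w 0.0437
rows units x,y,z: [ 1.04 -0.2   0.25]
```

Call:
jog_arm --plan '[[[0, 0, 0, 0.2, 0, 0.1, 133], [0, 0, 0, 0.2, 0, 0.1, 133], [0, 0, 0, 0.2, 0, 0, 133], [0, 0, 0, 0.15, 0, 0, 133], [0, 0, 0, 0.1, 0, 0, 133], [0, 0, 0, 0.1, 0, 0, 133], [0, 0, 0, 0.05, 0, 0, 133], [0, 0, 0, 0, 0, 0, 133]]]'

```text
t: 5.73
eef_pos: [0.505, 0.146, 0.0552]
tcp_rot: [0.639, 0.769, -0.0, -0.001]
ft_force: [1.0, -1.8, 2.0]
grip_width: 0.0438
grip_force: 1.0
```

Call:
jog_arm --plan '[[[0, 0, 0, 0.05, 0, 0, 133], [0, 0, 0, 0.05, 0, 0, 133], [0, 0, 0, 0.05, 0, 0, 133], [0, 0, 0, 0, 0, 0, 133]]]'

```text
t: 6.07
eef_pos: [0.5046, 0.1488, 0.0552]
tcp_rot: [0.639, 0.769, -0.0, -0.0]
ft_force: [0.8, -2.9, -0.8]
grip_width: 0.0439
grip_force: 1.1
```

```bash
python3 -c "
from h import *
where((-.032,.04,.055))
p,d=bot.camera('wrist');cv2.imwrite('pics/w2.png',p)"
```

```text
t 6.07 shelf [-0.0288  0.0377  0.0552] yaw err deg 0.01 tilt [-0.001  0.    -1.   ] F [ 0.8 -2.9 -0.8] Fy -3.0 w 0.0439
rows units x,y,z: [ 0.12 -0.16  0.01]
```

View pics/w2.png

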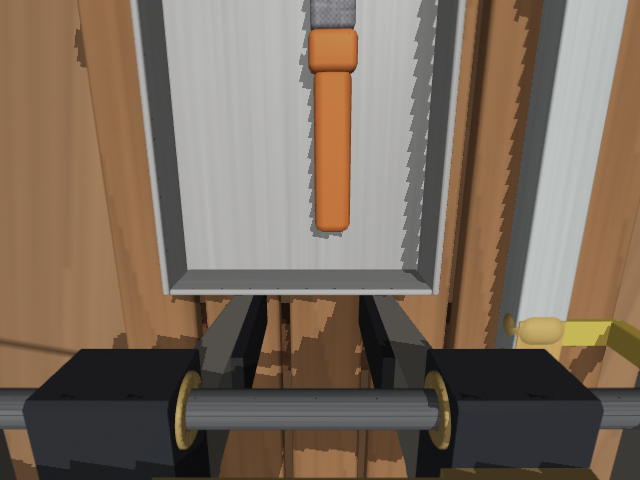

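The tray is square to the fingers, with its rear edge level at row 291, and the brush is still in it. I'll push on in small steps until the force rises at the fence.

Call:
jog_arm --plan '[[[0, 0, 0, 0.05, 0, 0, 133], [0, 0, 0, 0.05, 0, 0, 133], [0, 0, 0, 0, 0, 0, 133]]]'

```text
t: 6.37
eef_pos: [0.5047, 0.149, 0.0553]
tcp_rot: [0.639, 0.769, -0.001, 0.001]
ft_force: [0.3, -8.9, -2.5]
grip_width: 0.0439
grip_force: 4.5
```

Call:
jog_arm --plan '[[[0, 0, 0, 0.05, 0, 0, 133], [0, 0, 0, 0.05, 0, 0, 133], [0, 0, 0, 0, 0, 0, 133]]]'

```text
t: 6.62
eef_pos: [0.5047, 0.1491, 0.0554]
tcp_rot: [0.639, 0.769, -0.003, 0.002]
ft_force: [1.7, -15.9, -0.4]
grip_width: 0.0438
grip_force: 7.9
```

Call:
jog_arm --plan '[[[0, 0, 0, 0.05, 0, 0, 133], [0, 0, 0, 0, 0, 0, 133]]]'

```text
t: 6.78
eef_pos: [0.5047, 0.1491, 0.0554]
tcp_rot: [0.639, 0.769, -0.003, 0.003]
ft_force: [1.6, -19.9, -0.3]
grip_width: 0.0438
grip_force: 9.7
```

Force has risen to 20 N with no further motion, so the tray is seated. I'll back off, lift, close the fingers and go behind the stop.

Call:
jog_arm --plan '[[[0, 0, 0, -0.2, 0, 0, 133], [0, 0, 0, -0.5, 0, 0, 133], [0, 0, 0, -1, 0, 0, 133], [0, 0, 0, -0.5, 0, -1, 133], [0, 0, 0, 0, 0, -1, 133], [0, 0, 0, 0, 0, -1, 133], [0, 0, 0, 0, 0, -1, 133], [0, 0, 0, 0, 0, -1, 133], [0, 0, 0, 0, 0, -1, 133], [0, 0, 0, 0, 0, 0, 133]]]'

```text
t: 7.62
eef_pos: [0.5149, 0.1105, 0.1801]
tcp_rot: [0.639, 0.769, 0.003, 0.003]
ft_force: [0.7, 0.4, 0.0]
grip_width: 0.0445
grip_force: 0.0
```

Call:
jog_arm --plan '[[[0, 0, 0, -1, 0.5, 0, 255], [0, 0, 0, -1, 0.5, 0, 255], [0, 0, 0, -1, 0.5, 0, 255], [0, 0, 0, -1, 0.5, 0, 255], [0, 0, 0, -1, 0.5, 0, 255], [0, 0, 0, -1, 0.5, 0, 255], [0, 0, 0, -1, 0.5, 0, 255], [0, 0, 0, -1, 0.5, 0, 255], [0, 0, 0, -1, 0.5, 0, 255], [0, 0, 0, -1, 0.5, 0, 255], [0, 0, 0, -1, 0.5, 0, 255], [0, 0, 0, 0, 0, 0, 255]]]'

```text
t: 8.62
eef_pos: [0.6615, -0.0891, 0.1737]
tcp_rot: [0.64, 0.768, -0.0, -0.0]
ft_force: [0.5, -0.5, 0.7]
grip_width: 0.0007
grip_force: 0.0
```

```bash
python3 -c "
from h import *
where((.08,-.24,.08))
p,d=bot.camera('wrist');cv2.imwrite('pics/w3.png',p);np.save('w3.npy',d);m=bot.camera_model('wrist');print({k:np.round(np.array(v),4).tolist() for k,v in m.items()})
p,d=bot.camera('top');cv2.imwrite('pics/top1.png',cv2.resize(p[130:325,145:480],None,fx=2.388,fy=2.388,interpolation=cv2.INTER_CUBIC))"
```

```text
t 8.62 shelf [ 0.0821 -0.2248  0.1737] yaw err deg -0.15 tilt [-0.  0. -1.] F [ 0.5 -0.5  0.7] Fy -0.6 w 0.0007
rows units x,y,z: [-0.76 -0.1   4.69]
{'mtx': [[387.5684, 0.0, 312.5409], [0.0, 387.5684, 244.4511], [0.0, 0.0, 1.0]], 'dist_coeffs': [-0.0057, 0.0, 0.0, 0.0, 0.0], 'view': [[0.9834, 0.1812, -0.0001, -0.6339], [-0.1743, 0.946, -0.2733, 0.2178], [-0.0494, 0.2688, 0.9619, -0.296], [0.0, 0.0, 0.0, 1.0]]}
```

View pics/w3.png

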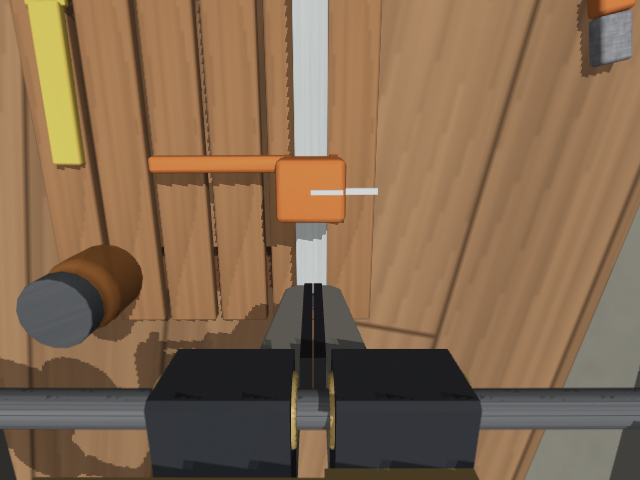

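View pics/top1.png

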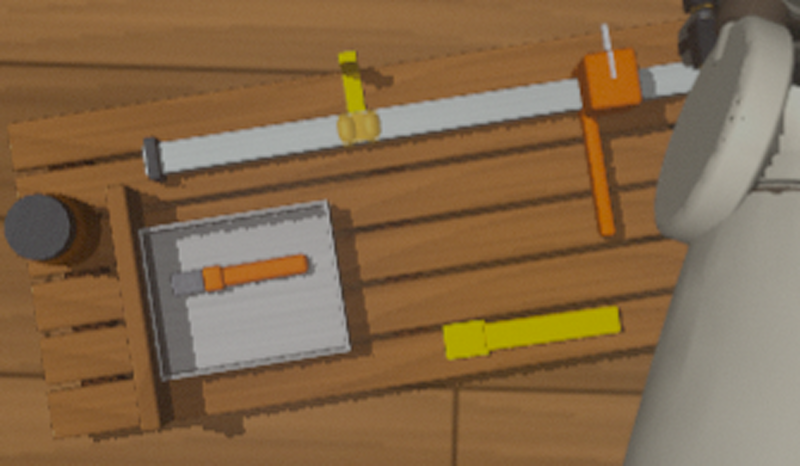

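The tray sits flush against the fence with the brush inside. In the wrist view the head spans (277,157) to (345,221), in line with the closed fingers. Next I'll descend behind it and work out the travel.

Call:
jog_arm --plan '[[[0, 0, 0, -0.75, -0.1, 0, 255], [0, 0, 0, 0, 0, 1, 255], [0, 0, 0, 0, 0, 1, 255], [0, 0, 0, 0, 0, 1, 255], [0, 0, 0, 0, 0, 1, 255], [0, 0, 0, 0, 0, 0.7, 255], [0, 0, 0, 0, 0, 0, 255]]]'

```text
t: 9.3
eef_pos: [0.6583, -0.1002, 0.0774]
tcp_rot: [0.639, 0.769, -0.001, -0.003]
ft_force: [-0.9, 0.6, -0.6]
grip_width: 0.0005
grip_force: 0.0
```

```bash
python3 -c "
from h import *
m={'mtx': [[387.5684, 0.0, 312.5409], [0.0, 387.5684, 244.4511], [0.0, 0.0, 1.0]], 'dist_coeffs': [-0.0057, 0.0, 0.0, 0.0, 0.0], 'view': [[0.9834, 0.1812, -0.0001, -0.6339], [-0.1743, 0.946, -0.2733, 0.2178], [-0.0494, 0.2688, 0.9619, -0.296], [0.0, 0.0, 0.0, 1.0]]}
for w in ray2w('',[(311,221),(311,158),(330,191)],z=.105,model=m): q=w[:2]-O;print(q@ex,q@ey)
where((.08,-.24,.08))"
```

```text
0.08058413809341795 -0.19854146990394433
0.08067772661699595 -0.15968018519419835
0.09236095898700764 -0.17962345740089875
t 9.3 shelf [ 0.0769 -0.2351  0.0774] yaw err deg 0.03 tilt [-0.007  0.002 -1.   ] F [-0.9  0.6 -0.6] Fy 0.8 w 0.0005
rows units x,y,z: [-0.24  0.15 -0.13]
```

Call:
jog_arm --plan '[[[0, 0, 0, 0.5, 0.15, 0, 255], [0, 0, 0, 0.4, 0, 0, 255], [0, 0, 0, 0.2, 0, 0, 255], [0, 0, 0, 0.2, 0, 0, 255], [0, 0, 0, 0.3, 0, 0, 255], [0, 0, 0, 0.4, 0, 0, 255], [0, 0, 0, 0.4, 0, 0, 255], [0, 0, 0, 0.4, 0, 0, 255], [0, 0, 0, 0.4, 0, 0, 255], [0, 0, 0, 0.4, 0, 0, 255], [0, 0, 0, 0.4, 0, 0, 255], [0, 0, 0, 0.4, 0, 0, 255]]]'

```text
t: 10.3
eef_pos: [0.6479, -0.0132, 0.0816]
tcp_rot: [0.639, 0.769, -0.0, -0.0]
ft_force: [0.9, -1.0, 1.8]
grip_width: 0.0002
grip_force: 0.7
```

Call:
jog_arm --plan '[[[0, 0, 0, 0.4, 0, 0, 255], [0, 0, 0, 0.4, 0, 0, 255], [0, 0, 0, 0.4, 0, 0, 255], [0, 0, 0, 0.4, 0, 0, 255], [0, 0, 0, 0.4, 0, 0, 255], [0, 0, 0, 0.4, 0, 0, 255], [0, 0, 0, 0.4, 0, 0, 255], [0, 0, 0, 0.4, 0, 0, 255], [0, 0, 0, 0.4, 0, 0, 255], [0, 0, 0, 0.3, 0, 0, 255], [0, 0, 0, 0.2, 0, 0, 255], [0, 0, 0, 0, 0, 0, 255]]]'

```text
t: 11.3
eef_pos: [0.6328, 0.0678, 0.0814]
tcp_rot: [0.639, 0.769, 0.0, -0.0]
ft_force: [0.2, -0.3, -0.2]
grip_width: 0.0004
grip_force: 0.0
```

```bash
python3 -c "
from h import *
where((.08,-.06,.08))
p,d=bot.camera('wrist');cv2.imwrite('pics/w4.png',p);import pickle;pickle.dump(bot.camera_model('wrist'),open('m4','wb'))"
```

```text
t 11.3 shelf [ 0.0825 -0.0654  0.0814] yaw err deg 0.06 tilt [-0.001  0.001 -1.   ] F [ 0.2 -0.3 -0.2] Fy -0.4 w 0.0004
rows units x,y,z: [ 0.27 -0.12  0.07]
```

View pics/w4.png

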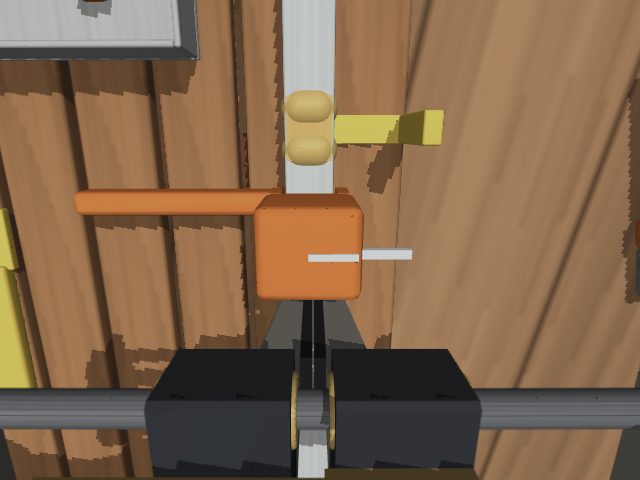

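Ridges are at (309,106) and (308,150), the flag top at (433,127), and the index line at (333,258).

```bash
python3 -c "
from h import *
import pickle;m=pickle.load(open('m4','rb'))
for w in ray2w('',[(333,258),(311,299),(434,127),(309,106),(308,150),(100,58)],z=[.105,.105,.09,.061,.061,.07],model=m): q=w[:2]-O;print(np.round([q@ex,q@ey],4))"
```

```text
[ 0.0906 -0.0362]
[ 0.0819 -0.0539]
[0.131 0.014]
[0.0808 0.0237]
[0.0803 0.0038]
[-0.0089  0.0426]
```

Call:
jog_arm --plan '[[[0, 0, 0, 0.2, -0.1, 0, 255], [0, 0, 0, 0.3, 0, 0, 255], [0, 0, 0, 0.3, 0, 0, 255], [0, 0, 0, 0.3, 0, 0, 255], [0, 0, 0, 0.2, 0, 0, 255], [0, 0, 0, 0.15, 0, 0, 255], [0, 0, 0, 0.1, 0, 0, 255], [0, 0, 0, 0.1, 0, 0, 255], [0, 0, 0, 0, 0, 0, 255]]]'

```text
t: 12.1
eef_pos: [0.6252, 0.0978, 0.0816]
tcp_rot: [0.639, 0.769, -0.001, 0.001]
ft_force: [0.4, -3.6, -0.8]
grip_width: 0.0006
grip_force: 2.2
```

```bash
python3 -c "
from h import *
where((.08,-.02,.08))"
```

```text
t 12.1 shelf [ 0.0805 -0.0345  0.0816] yaw err deg 0.03 tilt [ 0.    -0.002 -1.   ] F [ 0.4 -3.6 -0.8] Fy -3.6 w 0.0006
rows units x,y,z: [ 0.72 -0.02  0.08]
```

Call:
jog_arm --plan '[[[0, 0, 0, 0.06, 0, 0, 255], [0, 0, 0, 0.06, 0, 0, 255], [0, 0, 0, 0.06, 0, 0, 255], [0, 0, 0, 0, 0, 0, 255]]]'

```text
t: 12.43
eef_pos: [0.6247, 0.1006, 0.0816]
tcp_rot: [0.639, 0.769, -0.001, 0.001]
ft_force: [0.6, -6.9, -0.3]
grip_width: 0.0005
grip_force: 3.2
```

Call:
jog_arm --plan '[[[0, 0, 0, 0.06, 0, 0, 255], [0, 0, 0, 0.06, 0, 0, 255], [0, 0, 0, 0.06, 0, 0, 255], [0, 0, 0, 0, 0, 0, 255]]]'

```text
t: 12.77
eef_pos: [0.6238, 0.1056, 0.0816]
tcp_rot: [0.639, 0.769, -0.0, -0.0]
ft_force: [0.8, -2.6, 0.1]
grip_width: 0.0007
grip_force: 1.4
```

```bash
python3 -c "
from h import *
where((.08,-.02,.08))"
```

```text
t 12.77 shelf [ 0.0805 -0.0265  0.0816] yaw err deg -0.0 tilt [-0. -0. -1.] F [ 0.8 -2.6  0.1] Fy -2.7 w 0.0007
rows units x,y,z: [ 0.33 -0.02  0.08]
```

Past the peak and falling toward the crest. I'll keep to 1 mm steps.

Call:
jog_arm --plan '[[[0, 0, 0, 0.05, 0, 0, 255], [0, 0, 0, 0, 0, 0, 255]]]'

```text
t: 12.93
eef_pos: [0.6235, 0.1072, 0.0815]
tcp_rot: [0.639, 0.769, 0.0, -0.0]
ft_force: [-0.4, -1.8, -1.5]
grip_width: 0.0005
grip_force: 0.8
```

Call:
jog_arm --plan '[[[0, 0, 0, 0.05, 0, 0, 255], [0, 0, 0, 0, 0, 0, 255]]]'

```text
t: 13.1
eef_pos: [0.6233, 0.1083, 0.0815]
tcp_rot: [0.639, 0.769, 0.0, -0.0]
ft_force: [-0.3, -0.2, 0.3]
grip_width: 0.0006
grip_force: 0.2
```

Call:
jog_arm --plan '[[[0, 0, 0, 0.05, 0, 0, 255], [0, 0, 0, 0, 0, 0, 255]]]'

```text
t: 13.27
eef_pos: [0.6233, 0.1093, 0.0816]
tcp_rot: [0.639, 0.769, 0.0, -0.0]
ft_force: [0.8, -0.9, 0.1]
grip_width: 0.0
grip_force: 0.0
```

Call:
jog_arm --plan '[[[0, 0, 0, 0.05, 0, 0, 255], [0, 0, 0, 0, 0, 0, 255]]]'

```text
t: 13.43
eef_pos: [0.6232, 0.1101, 0.0817]
tcp_rot: [0.639, 0.769, 0.0, -0.0]
ft_force: [0.4, -0.4, -0.7]
grip_width: 0.0008
grip_force: 0.0
```

```bash
python3 -c "
from h import *
where((.08,-.02,.08))
p,d=bot.camera('wrist');cv2.imwrite('pics/w5.png',p);import pickle;pickle.dump(bot.camera_model('wrist'),open('m5','wb'))"
```

```text
t 13.43 shelf [ 0.0807 -0.022   0.0817] yaw err deg 0.02 tilt [ 0.  0. -1.] F [ 0.4 -0.4 -0.7] Fy -0.4 w 0.0008
rows units x,y,z: [ 0.1  -0.04  0.09]
```

View pics/w5.png

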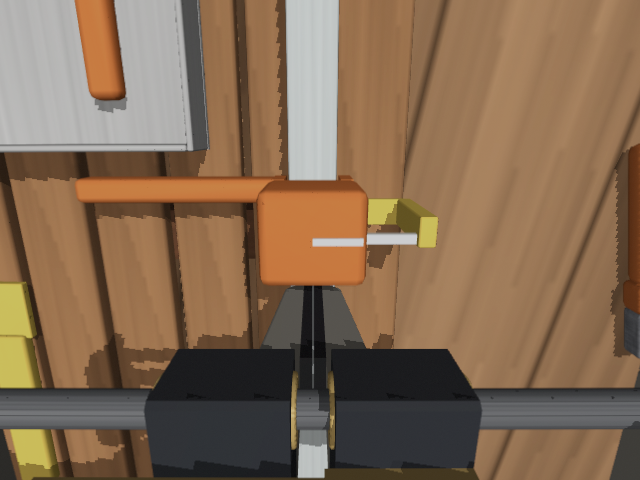

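The index line at (338,242) has pulled ahead of the fingers and lines up with the flag at (428,232). Contact force is gone, so it has clicked in. I'll retreat and verify.

Call:
jog_arm --plan '[[[0, 0, 0, -0.5, 0, 0, 255], [0, 0, 0, -1, 0, 0, 255], [0, 0, 0, -1, 0, 0, 255], [0, 0, 0, 0, 0, -1, 255], [0, 0, 0, 0, 0, -1, 255], [0, 0, 0, 0, 0, -1, 255], [0, 0, 0, 0, 0, -1, 255], [0, 0, 0, -1, 0, -1, 255], [0, 0, 0, -1, 0, 0, 255], [0, 0, 0, -1, 0, 0, 255], [0, 0, 0, -1, 0, 0, 255], [0, 0, 0, 0, 0, 0, 255]]]'

```text
t: 14.48
eef_pos: [0.6474, -0.0224, 0.1818]
tcp_rot: [0.641, 0.768, -0.0, 0.001]
ft_force: [-1.6, 0.3, -0.4]
grip_width: 0.0005
grip_force: 0.0
```

```bash
python3 -c "
from h import *
import pickle;m=pickle.load(open('m5','rb'))
for w in ray2w('',[(338,242),(312,284),(428,232),(100,150)],z=[.105,.105,.09,.07],model=m): q=w[:2]-O;print(np.round([q@ex,q@ey],4))
where()
p,d=bot.camera('top');cv2.imwrite('pics/top2.png',cv2.resize(p[130:325,145:480],None,fx=2.388,fy=2.388,interpolation=cv2.INTER_CUBIC))"
```

```text
[0.0908 0.014 ]
[ 0.0806 -0.0037]
[0.1306 0.0144]
[-0.0164  0.0479]
t 14.48 shelf [ 0.0804 -0.1567  0.1818] yaw err deg -0.19 tilt [ 0.001 -0.002 -1.   ] F [-1.6  0.3 -0.4] Fy 0.6 w 0.0005
```

View pics/top2.png

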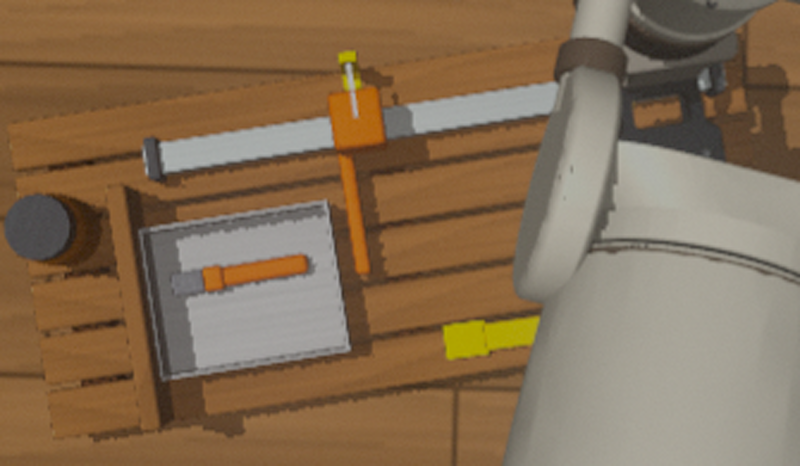

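The mark is at y 14.0 mm against 14.4 mm for the flag, with the stop at (357,117) over the notch. The tray is still square on the fence with the brush in it, and the arm is clear, so I'm handing in.

```bash
python3 -c "
from station import bot
print(bot.close_job())"
```

```text
the job is handed in; nothing more can be done
None
```

I handed the job in at about 14.5 s: the tray is square against the fence with the brush in it, the stop is clicked into the notch at the flag (within about 0.5 mm by camera), and the arm is clear; no verdict came back.

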